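# Open the loaded camera-module test socket

### The arm

A 6-joint arm with a two-finger parallel gripper is mounted at the origin on a cart in front of the work surface, level with it; the furniture and walls round the work are solid. World frame = base frame: x ahead of the robot, y to its left, z up, the work surface at z = 0. Lengths are in m, angles in rad, forces in N, time in s.
With the tool pointing down it reaches from about 0.425 to 0.95 m from the base axis. Payload 3.5 kg.
Tool frame: the origin (TCP) lies midway between the tips of the shut fingers; the grasp point (between the pads) lies 19 mm behind it; z points along the fingers, y is the line along which they close (so a half turn about z gives the same grasp; the last joint's range is limited). The gripper opens to 85 mm and grips with 20 to 120 N. Pads are 22 mm wide; open, the fingers measure 114 mm over their backs; the gripper's body (76 mm by 85 mm) begins 54 mm behind the grasp point. The pads swing forward as they close: fully open they stand 13 mm farther back than shut.
Start: joints at [-1.451, 0.286, 1.577, -0, 1.279, -0.15], TCP at [0.18, -0.651, 0.231] pointing down, gripper open.
Joint ranges: [-2.77, 2.77], [-0.9, 2.22], [0.21, 2.48], [-1.53, 4.67], [0.24, 2.81], [-2.84, 2.84]. Speed limits (rad/s): [2.79, 2.79, 3.14, 3.14, 3.14, 3.14].

### API

Orientations are given as a unit quaternion [x, y, z, w].
In Python, from workcell import r, imaging gives the robot as it stands.
- The arm moves only by the shell command python3 -m handwheel 'ROWS' [FORCE]. ROWS is JSON, one flat list of numbers, 7 for each row, row after row: the turn, a rotation vector about the tool's x, y, z in degrees, then the shift along the tool's x, y, z in m, then the closure, from 0 (fully open) to 1 (shut). In form: [wx, wy, wz, tx, ty, tz, gripper, wx, wy, wz, tx, ty, tz, gripper, ...]. A call has 1 to 12 rows; each row is the pose to reach, as a shift and turn from the pose commanded when the call began, along the tool's axes at that moment; what a row does not reach only later rows make up. A row lasts 1/10 s, in which the tool goes at most 50 mm and 8.59 degrees, less where a joint would pass 70% of its speed; a pose out of reach is approached as far as the arm can. A call with a gripper value outside its range is refused whole. The fingers move at their own pace and stop on an object; FORCE is the grip in N (left out, the last holds). Time passes only in rows, so rows that repeat a pose let the fingers close. It gives the time, the measured TCP pose, the force, the opening and the grip force at its end, in the units of the state.
- r.observe(): the state, without advancing time (a new reading comes with each control period).
- imaging.get_image(name): name is "scene" or "top" or "wrist"; returns (picture, depth): 384x512x3 uint8, red, green, blue; 384x512 float32, m along the optical axis (not along the pixel's ray), 0 where there is no reading.
- imaging.camera_model(name): a dict with "vfov" (degrees; the focal length in pixels is half the picture's height over the tangent of half this angle, whatever the lens; pixels are square), "cx", "cy" (the principal point, pixels), "k1" (the pictures are not rectified: a ray, as slopes to the right and down, at radius r is drawn at 1 + k1 r^2 times it, then the intrinsics apply), "world_to_cam" (4x4, takes a point from world to camera coordinates). Camera axes: x right, y down, z forward; pixel columns grow to the right and rows downward; lengths in m; the calibration is good to about 2 mm. A picture is of the moment at which its call begins: read the wrist's pose just before it. camera_model takes no time and is no camera call; for the wrist camera it gives the pose at the moment of the call.
- r.finish_job(): hands the job in; it is judged then, once.
The state is a dict: "t": time; "qpos": joint angles; "qd": joint speeds; "effort": joint torques, N m; "ee_pos": TCP position; "ee_rot": TCP orientation; "wrist_force": force on the tool from outside, world axes, zero at the start; "moment": the same for the moment, N m; "gripper_width": finger opening in m; "grip_force": force on a finger pad.
Only numpy, scipy, OpenCV 4.12 (cv2) and the standard library are available. Lean on these libraries where they do the work, as an engineer would, in place of code of your own. Each camera call takes 0.05 s, during which the arm holds its last target. There are 200 camera calls.

### The job

One of the two camera-module test sockets on the bench has a module in its nest, the lens showing in the window of the lid; the other is empty. Open the loaded one for unloading: press its release tab down so that the lid springs up ajar, then push the lid right over until it rests on its stop and stays fully open, and take the hand away. Work with a light touch of the fingertips and grasp nothing; do not touch the module, keep the empty socket shut and leave everything else where it lies.

Things in the scene. Friction and masses are not known exactly. Their poses are not given: they have to be found in the camera images.
- socket_a: the LOADED test socket, fixed: green carrier board 92 x 68 mm, top at z = 8 mm; on it a tan base 62 x 58 mm, top z = 32 mm, with a 28 x 30 mm nest; above it an aluminium lid frame with a 30 x 30 mm window in which the module's lens shows; a grey tab sticks out in front. Origin: middle of the board's underside on the bench; +x runs from the tab to the rear hinge, away from the robot; z up.
- socket_b: the EMPTY socket, fixed, of the same make, measures and frame as the loaded one; its bare tan nest shows through the lid's window. It is to be left shut.
- tab_a (a joint): release tab of the loaded socket, a spring rocker that tips down about a pin just inside the base: 0 at rest, 0.26 rad at its stop. Press DOWN on its ridge: about 2.5 N starts it, the lid is freed at about 0.17 rad (4 mm of travel, 3.5 to 4 N), the stop comes at 6 mm and 4.5 N. It springs back when let go.
- tab_a_press (a point): the point to press: top of the rounded thumb ridge across the loaded socket's tab, at socket x = -51 mm, y = 0, 28 mm above the bench at rest. The tab is a flat pad, 22 mm wide (y), top 25.5 mm above the bench, from the base (x = -32 mm) out to x = -61 mm; the ridge stands 2.5 mm proud of it; 12 mm of air below.
- lid_a (a joint): lid of the loaded socket, hinge along the socket's y at its rear: 0 shut and latched. Once freed, spring plungers kick it up and within a second it rests on them at about 1.1 rad (63 degrees), held from falling shut; from there it swings freely (60 g, light drag); past upright (1.57 rad) it falls by its own weight onto its stop at 1.83 rad and stays.
- lid_a_edge (a point): middle of the front edge of the loaded socket's lid, 62 mm from the hinge axis; moves with the lid: shut at socket x = -29, z = 35 mm; ajar (1.1 rad) x = +5, z = 90 mm; upright x = +33, z = 97 mm. A steel striker hook 18 mm wide hangs 7 mm below the lid, 4 to 10 mm in from this edge.
- hinge_a (a point): middle of the hinge axis of the loaded socket, at socket x = +33 mm, 35 mm above the bench; does not move. The lid is a plate 58 mm wide (y), 6 mm thick, from 2.5 mm below to 3.5 mm above the plane through this axis and its front edge.
- lid_b (a joint): lid of the empty socket: 0 shut and latched, as it must stay.
- module: black camera module: board 24 x 25 mm with a lens barrel 17 mm across, 18 mm tall, lying loose in the nest of the loaded socket; origin at the middle of its underside, 18 mm above the bench, so the lens top stands 36 mm above the bench. Must not be touched.
- tweezers_a: steel tweezers, 122 x 12 x 10 mm, lying loose behind the sockets; bystander
- usb_stick_0: blue USB stick, 50 x 18 x 8 mm, lying loose before the sockets; bystander
- atten_10: silver coaxial attenuator, 26 mm long, 10 mm across, 8 mm high, lying loose before the sockets; bystander
- adapter_sma: gilt coaxial adapter, 22 mm long, 10 mm across, 8 mm high, lying loose beside the attenuator; bystander
- flux_bottle: small brown bottle with a black cap, 30 mm across, 73 mm tall, standing loose behind the sockets; bystander

How it is judged:
By the outcome, as a careful person would: the job done as asked, in the order asked, and still so for the second after the job is handed in, with the robot touching nothing.
It also fails if it takes over 38 s, if anything falls off the work surface, if the arm or the gripper's body presses on something with over 40 N, if the wrist force passes 120 N, or if a joint passes its speed limit or range.

## Working session

There is one attempt and no reset: what is moved stays moved. The work goes in short steps, Python scripts to look and compute and a shell command to move; the robot and the scene stay as the last step left them, time stands still between calls to the robot, and variables do not carry over. Pictures are saved under pics/ and viewed, at most 10 in all, crops included, and the job is handed in when it is done.

```bash
mkdir -p pics; ls; python3 - <<'E'
from workcell import r, imaging
import cv2, numpy as np
s=r.observe(); print(s)
ims=[]
for n in("top","scene"):
    p,d=imaging.get_image(n); cv2.imwrite(f"pics/{n}0.png",p[:,:,::-1]); np.save(f"pics/{n}0.npy",d)
    m=imaging.camera_model(n); print(n,m)
E
```

```text
pics
{'t': 0.0, 'qpos': array([-1.45099794e+00,  2.87196844e-01,  1.57819314e+00, -2.53858987e-05,
        1.27860249e+00, -1.49988574e-01]), 'qd': array([-9.82779537e-06, -1.72942507e-03, -8.22288756e-04,  2.46627007e-04,
        1.03482074e-03,  1.13417776e-03]), 'effort': array([ 5.65920345e-04, -4.05975437e+01, -2.92628521e+01, -6.04482830e-05,
        5.82964291e-03,  9.00569347e-06]), 'ee_pos': array([ 0.17985471, -0.64990695,  0.22991766]), 'ee_rot': array([ 9.90914455e-01,  1.34488302e-01,  5.96288280e-06, -1.19995582e-03]), 'wrist_force': array([-0.00077311, -0.73524565,  0.49962009]), 'moment': array([ 0.00726895, -0.04902158,  0.01029504]), 'grip_force': 0.0, 'gripper_width': 0.0857243658996426}
top {'vfov': 44.612170348489414, 'cx': 252.23208118091836, 'cy': 194.57083094518495, 'k1': 0.017056501611806222, 'world_to_cam': array([[ 0.02432679, -0.99965923,  0.00946688, -0.3001146 ],
       [-0.99489545, -0.02513638, -0.09773031,  0.46226733],
       [ 0.09793497, -0.00704109, -0.99516791,  0.8667182 ],
       [ 0.        ,  0.        ,  0.        ,  1.        ]])}
scene {'vfov': 55.921074095734596, 'cx': 251.93632771783277, 'cy': 193.56252108387713, 'k1': -0.007821128090909832, 'world_to_cam': array([[-0.76307556, -0.64613083,  0.01518706,  0.14812447],
       [-0.45685401,  0.52262183, -0.71982695,  0.41074542],
       [ 0.45716529, -0.55622062, -0.6939874 ,  0.51828491],
       [ 0.        ,  0.        ,  0.        ,  1.        ]])}
```

View pics/top0.png

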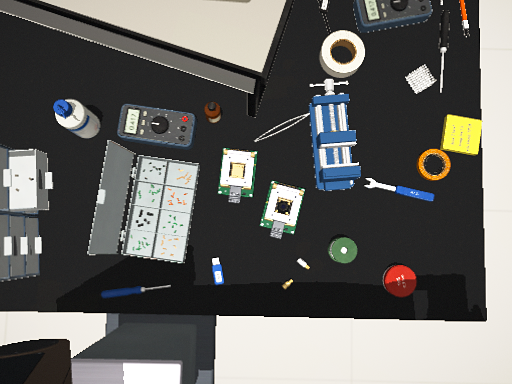

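View pics/scene0.png

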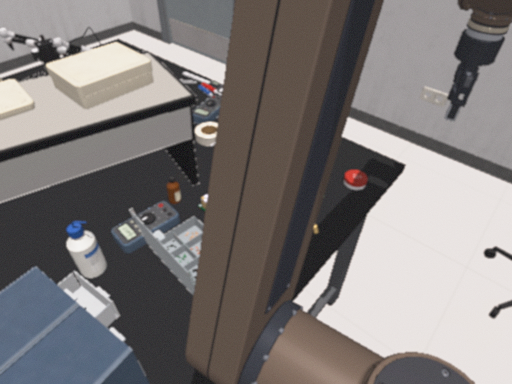

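The top view shows the loaded socket at about (284,208), with a black lens in the window and its tab at (278,234). The empty socket is at (237,175). In the scene view the arm blocks both sockets.

```bash
cat > h.py <<'E'
import numpy as np, cv2
from workcell import r, imaging
from scipy.spatial.transform import Rotation as R
def ray(m,uv):
    f=192/np.tan(np.radians(m['vfov']/2)); K=np.array([[f,0,m['cx']],[0,f,m['cy']],[0,0,1]])
    p=cv2.undistortPoints(np.float64(uv).reshape(-1,1,2),K,np.array([m['k1'],0,0,0.])).reshape(-1,2)
    W=m['world_to_cam']; Rm=W[:3,:3]; o=-Rm.T@W[:3,3]
    return o,np.c_[p,np.ones(len(p))]@Rm
def plane(m,uv,z):
    o,d=ray(m,uv); return o+d*((z-o[2])/d[:,2])[:,None]
def proj(m,P):
    f=192/np.tan(np.radians(m['vfov']/2)); K=np.array([[f,0,m['cx']],[0,f,m['cy']],[0,0,1]]); W=m['world_to_cam']
    return cv2.projectPoints(np.float64(P).reshape(-1,1,3),cv2.Rodrigues(W[:3,:3])[0],W[:3,3],K,np.array([m['k1'],0,0,0.]))[0].reshape(-1,2)
E
python3 - <<'E'
from h import *
m=imaging.camera_model("top"); p=cv2.imread("pics/top0.png"); d=np.load("pics/top0.npy")
c=plane(m,[[284,207]],.0385)[0]; t=plane(m,[[278,234]],.0255)[0]
print("lid",c,"tab",t, "yaw",np.degrees(np.arctan2(*(c-t)[1::-1])))
print("b",plane(m,[[237,173]],.0385)[0],plane(m,[[235,197]],.0255)[0])
print("bottle etc",plane(m,[[212,108],[255,140],[308,115],[333,140],[217,270],[302,264],[287,284],[250,100]],.03)[:,:2])
cv2.imwrite("pics/topc.png",cv2.resize(p[140:300,190:360],None,fx=4.5,fy=3.7))
s=r.observe();print(R.from_quat(s['ee_rot']).as_matrix())
W=imaging.camera_model("wrist");print(W)
w=W["world_to_cam"];o=-w[:3,:3].T@w[:3,3];T=R.from_quat(s['ee_rot']).as_matrix();print("cam in tool",T.T@(o-s['ee_pos']),T.T@w[:3,:3].T)
E
```

```text
lid [ 0.44631519 -0.34837145  0.0385    ] tab [ 0.39597783 -0.33893773  0.0255    ] yaw -10.61466533669388
b [ 0.50816267 -0.25883677  0.0385    ] [ 0.46396528 -0.25595639  0.0255    ]
bottle etc [[ 0.63422284 -0.20712114]
 [ 0.57393663 -0.29126062]
 [ 0.6254384  -0.39202022]
 [ 0.57782275 -0.44053721]
 [ 0.32648064 -0.22647321]
 [ 0.34130387 -0.3844414 ]
 [ 0.30390006 -0.35708155]
 [ 0.65197719 -0.27976317]]
[[ 9.63822982e-01  2.66543044e-01 -2.56414707e-04]
 [ 2.66542971e-01 -9.63820661e-01  2.13972845e-03]
 [ 3.23191940e-04 -2.13066499e-03 -9.99997678e-01]]
{'vfov': 63.366000242823596, 'cx': 253.9748243250056, 'cy': 185.95002958571922, 'k1': 0.022370094646445734, 'world_to_cam': array([[ 0.26725231, -0.96362425, -0.00212164, -0.67461936],
       [-0.92402528, -0.25689336,  0.28316618, -0.03773612],
       [-0.27341083, -0.07371636, -0.95906851,  0.37896817],
       [ 0.        ,  0.        ,  0.        ,  1.        ]])}
cam in tool [ 0.07155203  0.00064461 -0.14263589] [[ 7.35966213e-04 -9.58978403e-01 -2.83478186e-01]
 [ 9.99999729e-01  7.03286380e-04  2.17052203e-04]
 [-8.78202786e-06 -2.83478269e-01  9.58978660e-01]]
```

```bash
python3 -m handwheel '[0,0,6,0.08,-0.05,0.0,1, 0,0,12,0.16,-0.1,0.01,1, 0,0,18,0.24,-0.15,0.02,1, 0,0,26,0.3,-0.19,0.03,1, 0,0,26,0.345,-0.216,0.03,1, 0,0,26,0.345,-0.216,0.03,1, 0,0,26,0.345,-0.216,0.03,1, 0,0,26,0.345,-0.216,0.03,1, 0,0,26,0.345,-0.216,0.03,1, 0,0,26,0.345,-0.216,0.03,1, 0,0,26,0.345,-0.216,0.03,1, 0,0,26,0.345,-0.216,0.03,1]'
python3 - <<'E'
from h import *
s=r.observe(); m=imaging.camera_model("wrist"); p,d=imaging.get_image("wrist"); np.save("pics/w1.npy",d); import pickle; pickle.dump((s,m),open("pics/w1.pkl","wb"))
cv2.imwrite("pics/w1.png",p[:,:,::-1]); print(s['ee_pos'],np.degrees(R.from_quat(s['ee_rot']).as_euler('xyz')),s['qd'].max(),s['wrist_force'])
E
```

```text
t: 1.3
ee_pos: [0.454, -0.3518, 0.2014]
ee_rot: [0.996, -0.093, -0.0, 0.0]
wrist_force: [0.1, 0.3, -0.1]
gripper_width: 0.0002
grip_force: 0.0
[ 0.45401517 -0.35175689  0.20139509] [ 1.79977427e+02  4.87254105e-03 -1.06554984e+01] 0.0029919466899106014 [ 0.11977259  0.29984712 -0.0653332 ]
```

View pics/w1.png

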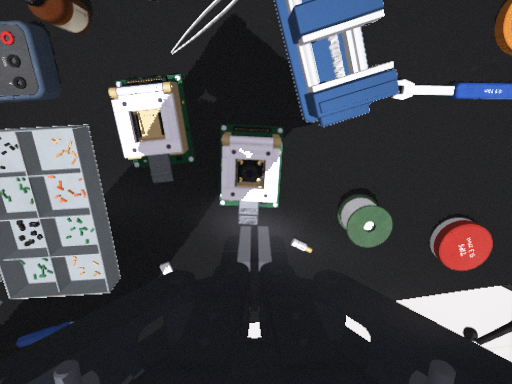

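The close view shows the loaded socket at about (251,172), almost square to the tool. Its tab is at (248,213), and the shut fingertips are below it at about (254,235).

```bash
python3 - <<'E'
from h import *; import pickle
s,m=pickle.load(open("pics/w1.pkl","rb")); p=cv2.imread("pics/w1.png")
hsv=cv2.cvtColor(p,cv2.COLOR_BGR2HSV)
x0,y0,x1,y1=212,118,292,212
g=np.zeros(p.shape[:2],np.uint8); g[y0:y1,x0:x1]=cv2.inRange(hsv,(45,80,30),(85,255,255))[y0:y1,x0:x1]
def fit(mask,z):
    v,u=np.nonzero(mask); P=plane(m,np.c_[u,v],z)[:,:2]
    c,sz,a=cv2.minAreaRect((P*1000).astype(np.float32)); print(c,sz,a)
fit(g,.008)
wh=np.zeros_like(g); wh[y0:y1,x0:x1]=cv2.inRange(hsv,(0,0,150),(180,40,255))[y0:y1,x0:x1]
n,l,st,_=cv2.connectedComponentsWithStats(wh); k=1+st[1:,4].argmax(); print(st[k]); fit((l==k),.0385)
cv2.imwrite("pics/w1c.png",cv2.resize(p[115:265,200:310],None,fx=5,fy=4,interpolation=cv2.INTER_CUBIC))
E
```

```text
(449.1346130371094, -347.46563720703125) (68.57328796386719, 92.30657958984375) 76.8101577758789
[ 220  136   61   76 2839]
(447.6171875, -346.864990234375) (59.44058609008789, 78.04444885253906) 77.41856384277344
```

View pics/w1c.png

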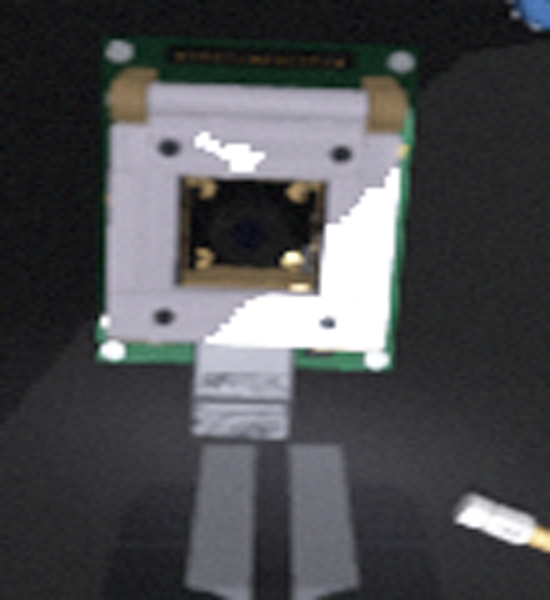

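The crop confirms the lens in the window and the ridge across the tab, at about wrist pixel (248.6,215.8). The board fit gives a centre of (0.449,-0.3475) and a yaw of -13.2°. I'll hover over the ridge, about 6 mm outward.

```bash
python3 - <<'E'
from h import *; import pickle
s,m=pickle.load(open("pics/w1.pkl","rb"))
a=np.radians(-13.2);P=np.array([.4491-.051*np.cos(a),-.3475-.051*np.sin(a),.028]);print(P,proj(m,P))
E
python3 -m handwheel '[0,0,2.5,-0.04,-0.004,0.0,1, 0,0,2.5,-0.0626,-0.0058,0.03,1, 0,0,2.5,-0.0626,-0.0058,0.07,1, 0,0,2.5,-0.0626,-0.0058,0.11,1, 0,0,2.5,-0.0626,-0.0058,0.14,1, 0,0,2.5,-0.0626,-0.0058,0.156,1, 0,0,2.5,-0.0626,-0.0058,0.156,1, 0,0,2.5,-0.0626,-0.0058,0.156,1, 0,0,2.5,-0.0626,-0.0058,0.156,1]'
python3 - <<'E'
from h import *
s=r.observe(); m=imaging.camera_model("wrist"); p,d=imaging.get_image("wrist")
cv2.imwrite("pics/w2.png",cv2.resize(p[60:340,130:380,::-1],None,fx=2.1,fy=2.1)); print(s['ee_pos'],np.degrees(R.from_quat(s['ee_rot']).as_euler('xyz')),s['wrist_force'])
a=np.radians(-13.2);P=np.array([.4491-.051*np.cos(a),-.3475-.051*np.sin(a),.028]);print(proj(m,[P,s['ee_pos']]))
E
```

```text
[ 0.39944748 -0.33585411  0.028     ] [[247.93838392 216.71597767]]
t: 2.25
ee_pos: [0.395, -0.3348, 0.047]
ee_rot: [0.993, -0.114, 0.001, 0.001]
wrist_force: [0.7, -0.2, 0.9]
gripper_width: 0.0003
grip_force: 0.0
[ 0.39496073 -0.33476394  0.04698028] [ 1.79888130e+02 -1.39131613e-01 -1.30909853e+01] [ 0.74432256 -0.16493828  0.93534737]
[[252.48380013 219.51615241]
 [252.31795881 242.48731377]]
```

View pics/w2.png

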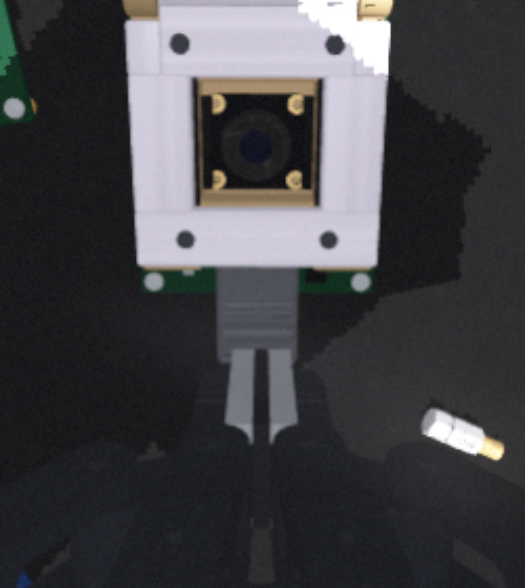

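The ridge lines show at crop y≈305–335. The fingertips' front edge is at y≈350, centred on the tab at x≈257. The tab is about 3 mm farther in than predicted, so I'll move 2.5 mm forward and descend.

```bash
python3 -m handwheel '[0,0,0,0.0025,0,0.006,1, 0,0,0,0.0025,0,0.012,1, 0,0,0,0.0025,0,0.015,1, 0,0,0,0.0025,0,0.017,1, 0,0,0,0.0025,0,0.017,1]'; python3 -m handwheel '[0,0,0,0,0,0.001,1, 0,0,0,0,0,0.002,1, 0,0,0,0,0,0.002,1]'
```

```text
t: 2.8
ee_pos: [0.3967, -0.3335, 0.0281]
ee_rot: [0.994, -0.114, -0.0, -0.0]
wrist_force: [-0.5, 0.2, 0.9]
gripper_width: -0.0003
grip_force: 0.3
t: 3.1
ee_pos: [0.3966, -0.3337, 0.0264]
ee_rot: [0.994, -0.113, -0.0, -0.0]
wrist_force: [-1.9, 0.4, 3.7]
gripper_width: -0.0001
grip_force: 1.9
```

```bash
python3 -m handwheel '[0,0,0,0,0,0.001,1, 0,0,0,0,0,0.002,1, 0,0,0,0,0,0.003,1, 0,0,0,0,0,0.003,1]'; python3 - <<'E'
from h import *
p,d=imaging.get_image("wrist"); print(r.observe()['wrist_force'])
cv2.imwrite("pics/w3.png",cv2.resize(p[0:340,100:410,::-1],None,fx=1.7,fy=1.7))
E
```

```text
t: 3.5
ee_pos: [0.3968, -0.334, 0.0233]
ee_rot: [0.994, -0.114, -0.0, 0.0]
wrist_force: [-3.7, 1.6, 4.5]
gripper_width: -0.0004
grip_force: 2.0
[-3.51184981 -0.17703949  3.96303579]
```

View pics/w3.png

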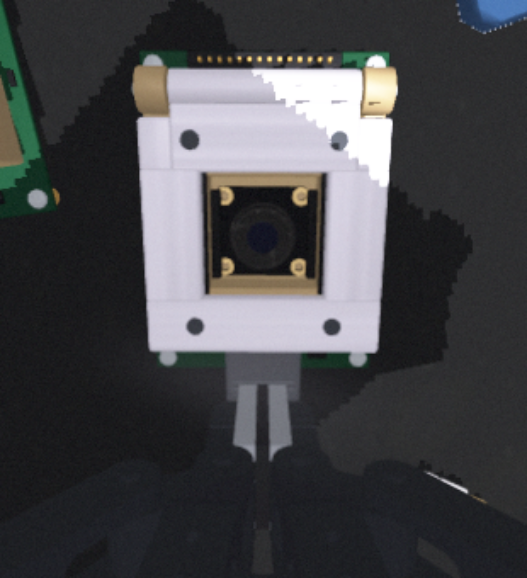

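The lid is still shut. The fingertips look farther out on the tab than intended, with their front edge at crop (262,387) and the tab end at y≈400. I'll measure that with depth.

```bash
python3 - <<'E'
from h import *
s=r.observe(); m=imaging.camera_model("wrist"); p,d=imaging.get_image("wrist")
a=np.radians(-13.2); ex=np.array([np.cos(a),np.sin(a)]); ey=np.array([-ex[1],ex[0]]); o=np.array([.4491,-.3475])
W=m['world_to_cam']
def pt(u,v):
    c,dr=ray(m,[[u,v]]); P=c+dr[0]*d[v,u]; return np.r_[(P[:2]-o)@ex,(P[:2]-o)@ey,P[2]].round(4)
t=s['ee_pos'][:2]-o; print("tcp",t@ex,t@ey,s['ee_pos'][2])
for u in (237,245,248,264):
    print(u,[(v,*pt(u,v)) for v in range(209,242,3)])
for X,z in((-.061,.0255),(-.051,.028),(-.029,.0385)): print(X,proj(m,[np.r_[o+X*ex,z]]))
E
```

```text
tcp -0.053971191431270375 0.0012105906746963718 0.023344051937607992
237 [(209, np.float64(-0.0353), np.float64(0.0086), np.float64(0.0251)), (212, np.float64(-0.0373), np.float64(0.0087), np.float64(0.0241)), (215, np.float64(-0.0395), np.float64(0.0088), np.float64(0.0226)), (218, np.float64(-0.0408), np.float64(0.0088), np.float64(0.0231)), (221, np.float64(-0.0424), np.float64(0.0088), np.float64(0.0231)), (224, np.float64(-0.0444), np.float64(0.0089), np.float64(0.0223)), (227, np.float64(-0.0461), np.float64(0.0089), np.float64(0.0222)), (230, np.float64(0.0179), np.float64(0.0007), np.float64(0.166)), (233, np.float64(-0.0497), np.float64(0.009), np.float64(0.0213)), (236, np.float64(-0.0465), np.float64(0.0084), np.float64(0.0316)), (239, np.float64(-0.0469), np.float64(0.0083), np.float64(0.0339))]
245 [(209, np.float64(-0.0355), np.float64(0.0048), np.float64(0.0245)), (212, np.float64(-0.0372), np.float64(0.0048), np.float64(0.0242)), (215, np.float64(-0.0394), np.float64(0.0049), np.float64(0.0228)), (218, np.float64(-0.0402), np.float64(0.0048), np.float64(0.0245)), (221
[... 1391 characters left out ...]
p.float64(-0.0045), np.float64(0.0234)), (218, np.float64(-0.0408), np.float64(-0.0045), np.float64(0.023)), (221, np.float64(-0.0426), np.float64(-0.0046), np.float64(0.0225)), (224, np.float64(-0.0439), np.float64(-0.0046), np.float64(0.0234)), (227, np.float64(-0.0428), np.float64(-0.0044), np.float64(0.0294)), (230, np.float64(-0.0423), np.float64(-0.0042), np.float64(0.0338)), (233, np.float64(-0.0432), np.float64(-0.0042), np.float64(0.0352)), (236, np.float64(-0.0432), np.float64(-0.0041), np.float64(0.0383)), (239, np.float64(-0.043), np.float64(-0.004), np.float64(0.0419))]
-0.061 [[254.68060525 257.09338394]]
-0.051 [[254.78149966 241.29888386]]
-0.029 [[255.07626599 206.31313279]]
```

The fingertips span x = -43 to -65 mm, so they do cover the ridge, and the tab is tipping. I'll press a little further.

```bash
python3 -m handwheel '[0,0,0,0,0,0.0006,1, 0,0,0,0,0,0.0012,1, 0,0,0,0,0,0.0012,1, 0,0,0,0,0,0.0012,1]'; cat > l.py <<'E'
from h import *
m=imaging.camera_model("wrist"); p,d=imaging.get_image("wrist")
a=np.radians(-13.2); ex=np.array([np.cos(a),np.sin(a)]); ey=np.array([-ex[1],ex[0]]); o=np.array([.4491,-.3475])
v,u=np.nonzero(d>0); c,dr=ray(m,np.c_[u,v]); P=c+dr*d[v,u][:,None]
S=np.c_[(P[:,:2]-o)@ex,(P[:,:2]-o)@ey,P[:,2]]
k=(abs(S[:,1])<.029)&(abs(S[:,1])>.018)&(S[:,0]>-.035)&(S[:,0]<.07)&(S[:,2]>.036)&(S[:,2]<.13)
Q=S[k]; print("lid pts",len(Q),"x",Q[:,0].min(),Q[:,0].max(),"z max",np.percentile(Q[:,2],[50,99]))
if np.percentile(Q[:,2],95)>.05:
    q=Q[Q[:,2]>.045]; print("angle",np.median(np.arctan2(q[:,2]-.035,.033-q[:,0])))
s=r.observe(); t=s['ee_pos'][:2]-o; print("t",s['t'],"tcp",(t@ex).round(4),(t@ey).round(4),s['ee_pos'][2],s['wrist_force'])
import sys
if len(sys.argv)>1: cv2.imwrite(sys.argv[1],p[:,:,::-1])
E
python3 l.py
```

```text
t: 4.0
ee_pos: [0.3969, -0.3339, 0.0222]
ee_rot: [0.994, -0.114, 0.0, 0.0]
wrist_force: [-2.5, -0.2, 5.6]
gripper_width: 0.0002
grip_force: 2.3
lid pts 10224 x -0.03498864055739436 0.03770604926133379 z max [0.0483819 0.0594476]
angle 0.42759905119192376
t 4.05 tcp -0.054 0.0013 0.02218368955035776 [-2.51652833 -0.02672373  3.25619662]
```

The lid is springing up. I'll hold briefly, then rise straight up.

```bash
python3 -m handwheel '[0,0,0,0,0,0,1, 0,0,0,0,0,0,1, 0,0,0,0,0,0,1, 0,0,0,-0.002,0,-0.006,1, 0,0,0,-0.004,0,-0.02,1, 0,0,0,-0.004,0,-0.04,1, 0,0,0,-0.004,0,-0.05,1, 0,0,0,-0.004,0,-0.05,1, 0,0,0,-0.004,0,-0.05,1, 0,0,0,-0.004,0,-0.05,1]'; python3 l.py pics/w4.png
```

```text
t: 5.05
ee_pos: [0.3925, -0.3323, 0.0712]
ee_rot: [0.994, -0.114, -0.001, -0.001]
wrist_force: [0.3, -0.3, -0.9]
gripper_width: 0.0001
grip_force: 0.0
lid pts 4133 x -0.0011133904966708617 0.03769758964543696 z max [0.0720196  0.08960713]
angle 1.0960043035599074
t 5.1 tcp -0.0586 0.0019 0.0711339920076179 [0.39406648 0.06876617 0.21842617]
```

View pics/w4.png

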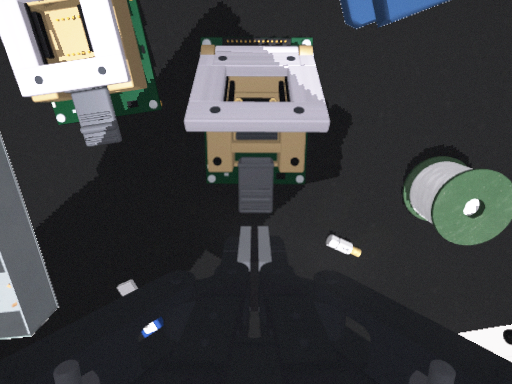

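The lid is ajar at about 1.10 rad, with its front edge at image y≈125. The tab has sprung back and the fingers are clear at (255,235). Next I'll push the lid over at z≈75 mm.

```bash
python3 -m handwheel '[0,0,0,0.012,0,-0.004,1, 0,0,0,0.026,0,-0.004,1, 0,0,0,0.038,0,-0.004,1, 0,0,0,0.044,0,-0.004,1, 0,0,0,0.049,0,-0.004,1, 0,0,0,0.053,0,-0.004,1, 0,0,0,0.057,0,-0.004,1, 0,0,0,0.061,0,-0.004,1, 0,0,0,0.065,0,-0.004,1, 0,0,0,0.065,0,-0.004,1]'; python3 l.py pics/w5.png
```

```text
t: 6.1
ee_pos: [0.4567, -0.3478, 0.0763]
ee_rot: [0.994, -0.114, 0.0, 0.0]
wrist_force: [0.5, 1.1, 0.3]
gripper_width: 0.0001
grip_force: 0.0
lid pts 3714 x 0.013106555770955614 0.03848724190224077 z max [0.09366724 0.12984834]
angle 1.5426894268172557
t 6.15 tcp 0.0072 0.0015 0.07616707646363968 [-0.61694191  0.32720767 -0.59210894]
```

```bash
python3 -m handwheel '[0,0,0,0.003,0,0,1, 0,0,0,0.006,0,0,1, 0,0,0,0.009,0,0,1, 0,0,0,0.012,0,0,1, 0,0,0,0.014,0,0,1, 0,0,0,0.014,0,0,1, 0,0,0,0.014,0,0,1]'; python3 l.py; python3 -m handwheel '[0,0,0,-0.01,0,0,1, 0,0,0,-0.03,0,0,1, 0,0,0,-0.06,0,-0.01,1, 0,0,0,-0.06,0,-0.05,1, 0,0,0,-0.06,0,-0.1,1, 0,0,0,-0.06,0,-0.12,1, 0,0,0,-0.06,0,-0.12,1, 0,0,0,-0.06,0,-0.12,1, 0,0,0,-0.06,0,-0.12,1]'; python3 l.py pics/w6.png
```

```text
t: 6.85
ee_pos: [0.4699, -0.3507, 0.0761]
ee_rot: [0.994, -0.114, -0.0, -0.0]
wrist_force: [-1.5, -0.0, -0.6]
gripper_width: -0.0
grip_force: 0.0
lid pts 2129 x 0.02677565499925207 0.05185783913555026 z max [0.11996871 0.12989397]
angle 1.5872639544208789
t 6.9 tcp 0.0209 0.0016 0.07604770263535761 [0.64237937 1.35487516 0.45431263]
t: 7.8
ee_pos: [0.4104, -0.3361, 0.1938]
ee_rot: [0.994, -0.114, -0.002, -0.001]
wrist_force: [0.3, 0.3, 0.2]
gripper_width: -0.0002
grip_force: 0.0
lid pts 878 x 0.028335839308800303 0.05192735962677655 z max [0.07923989 0.09633462]
angle 1.7822219157018708
t 7.85 tcp -0.0403 0.0022 0.19364517872734677 [ 0.1279756  -0.47629315  0.16751781]
```

View pics/w6.png

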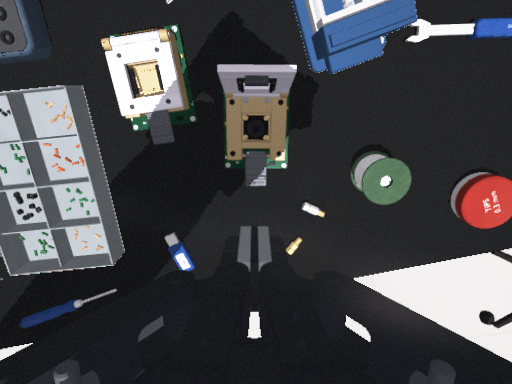

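The lid is fully open, past upright and on its stop, at about (257,80). The module is undisturbed in its nest at (257,128), the other socket is shut at (147,75), and the hand is clear.

```bash
python3 -c "
from workcell import r
print(r.finish_job())"
```

```text
the job is handed in; nothing more can be done
None
```

I opened the loaded socket and handed the job in at about 8 s: I pressed the tab, the lid sprang ajar, and I pushed it over onto its stop. The module stayed in its nest, the empty socket stayed shut, and the hand is clear.

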